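Clamp the chopping board to the worktop

ROBOT

A 7-joint arm with a two-finger parallel gripper is mounted at the origin on a cart in front of the work surface, level with it; the furniture and walls round the work are solid. World frame = base frame: x ahead of the robot, y to its left, z up, the work surface at z = 0. Lengths are in m, angles in rad, forces in N, time in s.
With the tool pointing down it reaches from about 0.4 to 0.85 m from the base axis. Payload 4.5 kg.
Tool frame: the origin (TCP) lies on the centre line of the jaws, within the pads' length; the fingertips stand r.tip_extent ahead of it and the grasp point (between the pads) is the TCP (r.tip_extent is the distance from the TCP to the fingertips, in m); z points along the fingers, y is the line along which they close (so a half turn about z gives the same grasp; the last joint's range is limited). The gripper opens to 88 mm and grips with 3 to 60 N. Pads are 18 mm wide; open, the fingers measure 123 mm over their backs; the gripper's body (75 mm by 187 mm) begins 45 mm behind the grasp point.
Start: joints at [1.153, 0.689, -0.195, 1.565, 0.157, 0.902, -0.215], TCP at [0.273, -0.562, 0.258] pointing down, gripper open.
Joint ranges: [-3.01, 3.01], [-0.46, 2.08], [-1.47, 1.51], [0.13, 2.56], [-1, 4.14], [0.04, 2.09], [-2.66, 2.66]. Speed limits (rad/s): [2.57, 2.57, 3.14, 3.14, 3.14, 3.14, 3.14].

INTERFACE

Orientations are given as a unit quaternion [x, y, z, w].
In Python, from plant import sensors, vision, finish_job, r gives the robot as it stands. The module is installed in compiled form; this text tells all that it offers.
- The arm moves only by the tool step_arm, never from a script. Its argument "steps" is a list of rows, each a list of 2 entries, a list of its own where there are three numbers: the shift along the tool's x, y, z in cm, then the turn, a rotation vector about the tool's x, y, z in degrees. A call has 1 to 12 rows; each row shifts and turns the commanded pose from where the row before left it, along the tool's axes as they then stand; what a row does not reach is not made up. A row lasts 1/8 s, in which the tool goes at most 62.5 mm and 10.7 degrees, less where a joint would pass 70% of its speed; a pose out of reach is approached as far as the arm can. A call with a gripper value outside its range is refused whole. "claw" is the opening, from -1 (shut) to 1 (fully open), set as the call begins (left out, the last holds). The fingers move at their own pace and stop on an object; "grip_force" is the grip in N (left out, the last holds). Time passes only in rows, so rows that do not move let the fingers close. It gives the time, the measured TCP pose, the force, the opening and the grip force at its end, in the units of the state.
- sensors.get_state(): the state, without advancing time (a new reading comes with each control period).
- vision.snapshot(name): name is "scene" or "side" or "wrist"; returns a dict with "img" (400x640x3 uint8, red, green, blue), "fx", "fy", "cx", "cy" (pixels), "position" and "rotation" of the camera in the world. Camera axes: x right, y down, z forward; pixel columns grow to the right and rows downward; lengths in m; the calibration is good to about 2 mm. A picture is of the moment at which its call begins. There is no depth.
- finish_job(): hands the job in; it is judged then, once.
The state is a dict: "clock": time; "q": joint angles; "qd": joint speeds; "joint_torque": joint torques, N m; "tool_pos": TCP position; "eef_rot": TCP orientation; "contact_force": force on the tool from outside, world axes, zero at the start; "moment": the same for the moment, N m; "opening": opening from 0.0 (shut) to 1.0 (fully open); "finger_force": force on a finger pad.
Only numpy, scipy, OpenCV 4.12 (cv2) and the standard library are available. Lean on these libraries where they do the work, as an engineer would, in place of code of your own. Each camera call takes 0.05 s, during which the arm holds its last target. There are 200 camera calls.

TASK

Slide the wooden chopping board under the screw clamp until its end lies flush against the clamp's fence, then turn the clamp's T-handle clockwise until you feel it stiffen and the foot presses snugly on the board, with about 16 N, and let go. Do not overtighten or ram the fence, and leave the mug, the tin and the glass where they are.

Things in the scene. Friction and masses are not known exactly. Their poses are not given: they have to be found in the camera images.
- clamp: Fixed metal screw clamp, open to its -y. Origin: worktop level, on the vertical screw axis. Column behind the fence (y 56-86 mm); arm 36 mm wide, y -20 to 86 mm, 58-78 mm above worktop, collar up to 84 mm. Rubber foot, 28 mm disc on the screw axis, starts 6-23 mm above a board under it: how far it sticks out of the screw varies and is not told, so its touch must be felt.
- fence: Fixed straight metal rail of the clamp; same origin and axes as the clamp. 160 mm long along x (-80 to +80), 30 mm high; its face towards the board is the plane y = +30 mm.
- board: Wood, 200 (x) x 300 (y) x 17 mm, 0.6-0.8 kg, flat on the worktop. Origin: centre of underside. Its +y end starts 35-65 mm short of the fence, up to 0.07 rad askew. Home: that end flush on the fence: origin at y = -120 mm, |x| < 30 mm in clamp frame. Slides at 2-8 N. Square it before it meets the fence (a push 75 mm beside the middle of its -y end turns it about 2 rad/m); a jammed corner won't square.
- handle_grip (a point): Centre of the T-handle's cross-bar, on the screw axis, 125 mm above the worktop; point x axis along the bar. Bar 84 mm long, 10 mm thick, 18 mm high, flat upright sides, on an upright 10 mm stem (free from 84 mm up to the bar). It stays at this height as it turns.
- handle (a joint): T-handle angle, rad: 0 = bar along clamp x; grows clockwise from above (tightening), 0 to 4.0, starts 0-0.5. 1 rad lowers the foot 8 mm. Free turning takes about 0.24 N m (dry friction, also holds it where left). Once the foot touches, a spring in it adds 40 N press and 0.32 N m per rad: the wanted 16 N is 0.13 N m above free turning, 0.4 rad past touch; it bottoms at 40 N.
- mug: White mug, 92 mm high, 84 mm wide, a bystander. Origin: centre of its underside.
- tin: Small upright food tin, 58 mm diameter, 72 mm high, a bystander. Origin: centre of its underside.
- glass: Clear drinking glass, 78 mm diameter, 92 mm high, a bystander beyond the clamp. Origin: centre of its underside.
Things that resemble listed ones, but are neither listed nor needed, are in the scene too. What is shaped like the clamp but orange is not meant.

How it is judged:
On the way, in this order (a step that is already met when the one before it is completed fails the run):
1. the board's end is flush against the fence (within 4 mm and 0.04 rad) (y of board in the frame of clamp above -0.124 m and angle between the y axis of board and the y axis of clamp, either way round below 0.04 rad), for 0.2 s.
2. the clamp's foot presses on the board with more than 8 N (contact force between clamp and board above 8 N), for 0.2 s.
At the end, for the whole second after the job is handed in: The board lies flat and still, its end within 4 mm of the fence and square to it within 0.04 rad, within 40 mm of the clamp's middle sideways; the clamp's foot presses on it with 8 to 24 N; the handle is released and at rest (all of step 1 and contact force between clamp and board between 8 and 24 N and x of board in the frame of clamp between -0.04 and 0.04 m and angle between board's own z axis and vertical below 0.05 rad and linear speed of board below 0.01 m/s and velocity of joint handle between -0.05 and 0.05 rad/s); the robot touches nothing.
It fails at once if the clamp pressed the board with more than 36 N (overtightened) (contact force between clamp and board above 36 N).
It fails at once if the board was rammed into the fence with more than 50 N (contact force between fence and board above 50 N).
It fails at once if a bystander was moved more than 20 mm (distance of any of mug, tin, glass from where it was at the start of the episode above 0.02 m).
It also fails if it takes over 72 s, if anything falls off the work surface, if the arm or the gripper's body presses on something with over 40 N, if the wrist force passes 120 N, or if a joint passes its speed limit or range.

## Working session

There is one attempt and no reset: what is moved stays moved. The work goes in short steps, Python scripts to look and compute and a tool call to move; the robot and the scene stay as the last step left them, time stands still between calls to the robot, and variables do not carry over. Pictures are saved under pics/ and viewed, at most 10 in all, crops included, and the job is handed in when it is done.

Besides the shell and the picture viewer there is one more tool, called in YAML: its name, and indented under it one key for each argument. step_arm: Moves the arm, as the interface text tells. Its arguments: {"type":"object","properties":{"steps":{"type":"array"},"claw":{"type":"number"},"grip_force":{"type":"number"}},"required":["steps"]}

```bash
mkdir -p pics; cat > h.py <<'E'
import numpy as np, cv2, pickle
from plant import sensors, vision, finish_job, r
from scipy.spatial.transform import Rotation as R
def snap(n,f):
    s=vision.snapshot(n); cv2.imwrite(f'pics/{f}.png',s['img'][:,:,::-1]); pickle.dump(s,open(f'pics/{f}.pkl','wb')); return s
def rot(s):
    m=np.array(s['rotation']); return m if m.shape==(3,3) else R.from_quat(m).as_matrix()
def px(s,u,v,z=0.):
    d=rot(s)@np.array([(u-s['cx'])/s['fx'],(v-s['cy'])/s['fy'],1]); p=np.array(s['position']); return p+d*(z-p[2])/d[2]
def proj(s,P):
    c=rot(s).T@(np.array(P)-s['position']); return s['fx']*c[0]/c[2]+s['cx'],s['fy']*c[1]/c[2]+s['cy']
E
python3 - <<'E'
from h import *
for n in('scene','side','wrist'):
    s=snap(n,n+'0'); print(n,s['position'],np.round(rot(s),3).tolist(),s['fx'],s['cx'],s['cy'])
st=sensors.get_state(); print(st['tool_pos'],st['eef_rot'],r.tip_extent,st['contact_force'])
a=cv2.imread('pics/scene0.png');b=cv2.imread('pics/side0.png')
cv2.imwrite('pics/both.png',cv2.resize(np.vstack([a,b]),None,fx=.74,fy=.74))
E
```

```text
scene [-0.24272333  0.71479262  0.94612117] [[-0.652, -0.482, 0.585], [-0.758, 0.404, -0.512], [0.011, -0.778, -0.629]] 423.96634096434 316.63762572393813 195.5083516385551
side [0.02511434 1.42135632 1.04510179] [[-0.94, -0.169, 0.298], [-0.342, 0.512, -0.788], [-0.02, -0.842, -0.538]] 465.2721848917466 319.6776618003486 204.59052219931596
wrist [ 0.34312368 -0.52726657  0.38409091] [[0.436, -0.857, -0.274], [-0.9, -0.416, -0.13], [-0.002, 0.303, -0.953]] 311.6313370426753 323.32309381725645 194.74397607541158
[ 0.27267058 -0.56190325  0.25710913] [ 9.74582176e-01  2.24029295e-01 -1.83667057e-04 -6.50314637e-04] 0.019 [-0.39609308 -0.81416543  0.08649869]
```

View pics/scene0.png

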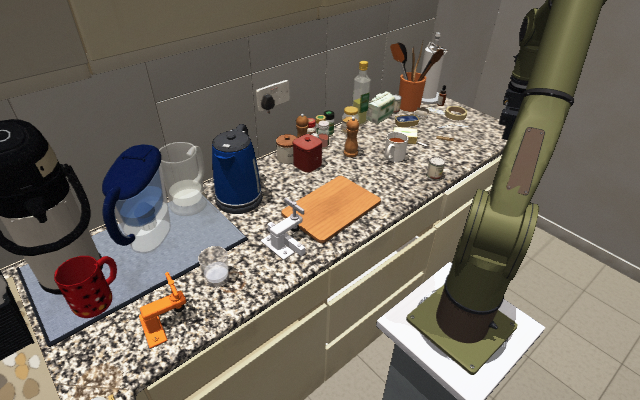

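View pics/side0.png

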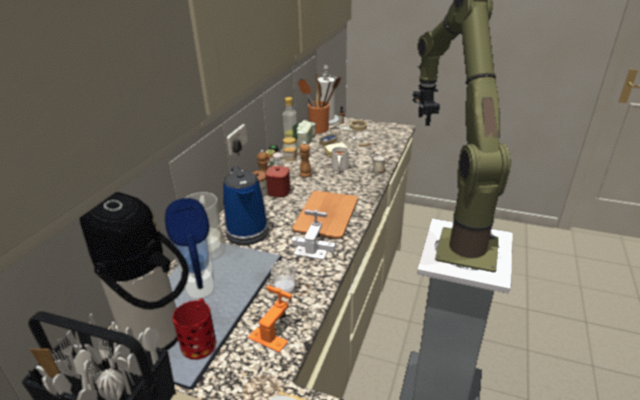

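The scene picture shows the wooden board at (335,207), a grey-white clamp at (285,238) and an orange lookalike at (160,310). The glass is at (214,265), the white mug at (398,147) and the tin at (436,168). Two things could be the clamp, grey-white (285,238) or orange (160,310), and the description picks the grey one. The red cup at (85,287) and red canister at (308,153) aren't the mug or the tin. Next is a close crop to check the choice.

```bash
python3 - <<'E'
from h import *
a=cv2.imread('pics/scene0.png')[170:270,250:390]
cv2.imwrite('pics/c1.png',cv2.resize(a,(784,560),interpolation=cv2.INTER_CUBIC))
b=cv2.imread('pics/side0.png')[180:265,280:370]
cv2.imwrite('pics/c2.png',cv2.resize(b,None,fx=6.5,fy=6.5,interpolation=cv2.INTER_CUBIC))
E
```

```text
(no output)
```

View pics/c1.png

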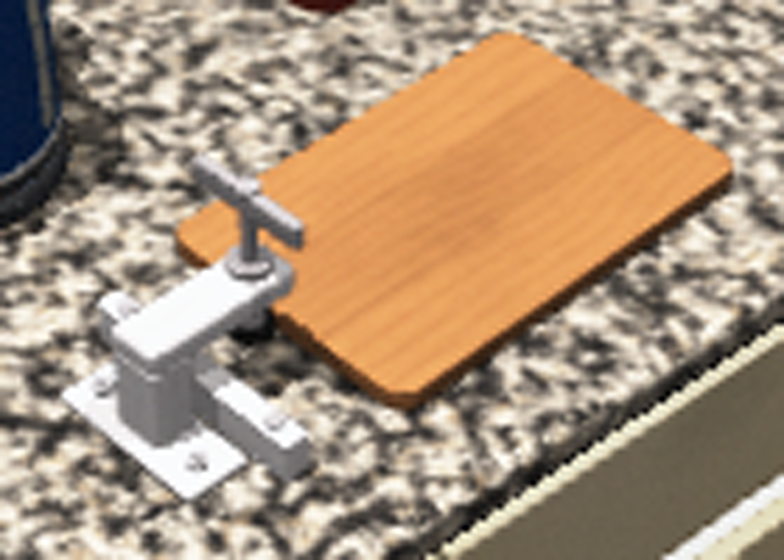

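View pics/c2.png

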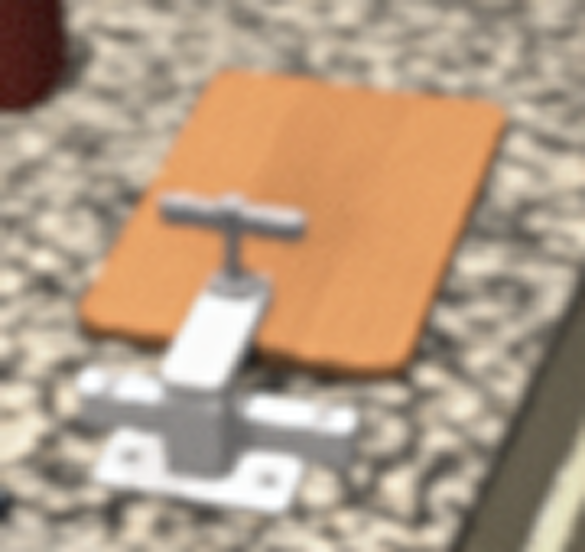

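The crops confirm the grey-white clamp with its T-handle. In crop 1 the handle centre is at (250,198), and the bar ends are at (200,160) and (300,232). The fence ends are near (118,297) and (308,437), and the board's near end lies between (180,238) and (405,402). I'll fit the poses.

```bash
cat > fit.py <<'E'
from h import *
from scipy.optimize import least_squares
S=[pickle.load(open(f'pics/{n}0.pkl','rb')) for n in('scene','side')]
def un(i,U,V):
    k,o=((5.6,(250,170)),(6.5,(280,180)))[i]; return (U+.5)/k-.5+o[0],(V+.5)/k-.5+o[1]
def T(p,q): c,s=np.cos(p[2]),np.sin(p[2]); return np.array([p[0]+c*q[0]-s*q[1],p[1]+s*q[0]+c*q[1],q[2]])
# board: edge points (camera, edge, U,V)
E=[(0,'-y',532,40),(0,'-y',700,140),(0,'-x',720,172),(0,'-x',450,375),(0,'+y',190,248),(0,'+y',370,378),(0,'+x',200,218),(0,'+x',480,45),
(1,'+x',95,295),(1,'+x',205,100),(1,'-y',245,73),(1,'-y',480,98),(1,'-x',498,140),(1,'-x',415,340),(1,'+y',110,325),(1,'+y',370,360)]
def fb(p):
    o=[]
    for i,e,U,V in E:
        P=px(S[i],*un(i,U,V),.017)[:2]-p[:2]; c,s=np.cos(p[2]),np.sin(p[2]); q=np.array([c*P[0]+s*P[1],-s*P[0]+c*P[1]])
        o.append((q[0]*(1 if e[0]=='+' else -1)-.1) if e[1]=='x' else (q[1]*(1 if e[0]=='+' else -1)-.15))
    return np.array(o)
b=least_squares(fb,[.45,-.1,0],loss='soft_l1',f_scale=.003); print('board',b.x.round(4),(1e3*fb(b.x)).round(1))
# clamp: (cam, point, U, V); fence top front corners, handle centre
C=[(0,(-.08,.03,.03),310,437),(0,(0,0,.125),250,198),(1,(0,0,.125),232,216),(1,(-.08,.03,.03),355,408),(1,(.08,.03,.03),86,372),(0,(.018,.086,.078),105,318),(0,(-.018,.086,.078),153,362),(1,(.018,.086,.078),165,383),(1,(-.018,.086,.078),228,390)]
def fc(p): return np.concatenate([np.array(proj(S[i],T(p,q)))-un(i,U,V) for i,q,U,V in C])
c=least_squares(fc,[.45,.1,0],loss='soft_l1'); print('clamp',c.x.round(4),fc(c.x).round(1))
p=c.x
for i,U,V in((0,203,163),(0,300,232),(1,163,208),(1,303,222)):
    P=px(S[i],*un(i,U,V),.125); print('bar end',P.round(4))
q=b.x[:2]-p[:2]; cc,s=np.cos(p[2]),np.sin(p[2]); print('board in clamp',cc*q[0]+s*q[1],-s*q[0]+cc*q[1],b.x[2]-p[2])
for n,u,v in(('mug',398,160),('tin',436,177),('glass',216,280)): print(n,px(S[0],u,v).round(3))
E
python3 fit.py
```

```text
board [ 0.5497 -0.0482  0.0821] [ 2.5 -1.4 -5.  -0.6 -3.8 -1.8 -2.4 -2.3 -1.4 -3.  -7.2 -2.2 -1.6 -4.7
  1.3 -1.3]
clamp [0.5297 0.131  0.093 ] [ 0.2 -0.8 -1.1  0.8  0.3  0.1  1.3 -0.1  0.2 -0.6 -0.   2.  -0.5  0.1
 -0.5 -1.7 -0.2 -1.4]
bar end [0.57   0.1275 0.125 ]
bar end [0.4918 0.1232 0.125 ]
bar end [0.5699 0.1352 0.125 ]
bar end [0.4918 0.124  0.125 ]
board in clamp 0.0033094015579965205 -0.18019253583323452 -0.010892373102446798
mug [ 0.6   -0.451  0.   ]
tin [ 0.433 -0.474  0.   ]
glass [0.532 0.411 0.   ]
```

step_arm:
  steps:
    - [[4.1,-1.7,0],[0,0,0]]
    - [[4.1,-1.7,0],[0,0,0]]
    - [[4.1,-1.7,0],[0,0,0]]
    - [[4.1,-1.7,0],[0,0,0]]
    - [[4.1,-1.7,0],[0,0,0]]
    - [[4.1,-1.7,0],[0,0,0]]
    - [[4.1,-1.7,0],[0,0,0]]
    - [[4.1,-1.7,0],[0,0,0]]
    - [[4.1,-1.7,0],[0,0,0]]
    - [[4.1,-1.7,0],[0,0,0]]
  claw: 1

```text
clock: 1.4
tool_pos: [0.5682, -0.2292, 0.2575]
eef_rot: [0.975, 0.224, -0.0, -0.0]
contact_force: [0.8, -1.4, -1.0]
opening: 1.002
finger_force: 0.0
```

step_arm:
  steps:
    - [[0,0,0],[0,0,-10]]
    - [[0,0,0],[0,0,-10]]
    - [[0,0,0],[0,0,-10]]
    - [[0,0,0],[0,0,-10]]
    - [[0,0,0],[0,0,-10]]
    - [[0,0,0],[0,0,-10]]
    - [[0,0,0],[0,0,-9.4]]
    - [[0,0,0],[0,0,0]]
    - [[0,0,0],[0,0,0]]

```text
clock: 2.52
tool_pos: [0.5674, -0.2304, 0.2576]
eef_rot: [0.675, 0.738, -0.0, -0.0]
contact_force: [0.7, 1.1, 0.4]
opening: 0.999
finger_force: 0.0
```

```bash
cat >> h.py <<'E'
def go(pos,a):
    st=sensors.get_state(); Q=R.from_quat(st['eef_rot']); p=np.array(st['tool_pos'])
    G=R.from_euler('z',a)*R.from_euler('x',np.pi)
    print('t',st['clock'],'pos',p.round(4),'q',np.round(st['q'],2),'F',np.round(st['contact_force'],1),'M',np.round(st['moment'],2))
    print('shift cm',(Q.inv().apply(np.array(pos)-p)*100).round(2),'turn deg',np.degrees((Q.inv()*G).as_rotvec()).round(2))
E
python3 - <<'E'
from h import *
go([.567,-.233,.025],1.664)
s=pickle.load(open('pics/scene0.pkl','rb')); print('kettle base',px(s,238,208).round(3))
s=snap('scene','s1')
E
```

```text
t 2.525 pos [ 0.5674 -0.2304  0.2576] q [ 0.58  0.7  -0.49  1.6   0.39  0.94  0.05] F [0.7 1.1 0.4] M [ 0.02 -0.09 -0.01]
shift cm [-0.26 -0.06 23.26] turn deg [-0.02 -0.   -0.21]
kettle base [0.759 0.194 0.   ]
```

step_arm:
  steps:
    - [[-0.5,0,4],[0,0,0]]
    - [[-0.5,0,4],[0,0,0]]
    - [[-0.2,0,4],[0,0,0]]
    - [[0,0,3],[0,0,0]]
    - [[0,0,0],[0,0,0]]
    - [[0,0,0],[0,0,0]]

```text
clock: 3.32
tool_pos: [0.5696, -0.2423, 0.1089]
eef_rot: [0.674, 0.739, 0.0, 0.001]
contact_force: [0.1, -0.8, 0.6]
opening: 1.001
finger_force: 0.0
```

```bash
python3 - <<'E'
from h import *
go([.567,-.235,.025],1.664)
s=snap('wrist','w1'); print(s['position'],rot(s).round(3).tolist())
E
```

```text
t 3.325 pos [ 0.5696 -0.2423  0.1089] q [ 0.55  0.9  -0.4   1.69  0.52  0.66 -0.04] F [ 0.1 -0.8  0.6] M [ 0.01 -0.11 -0.02]
shift cm [ 0.75 -0.2   8.39] turn deg [ 0.1   0.04 -0.08]
[ 0.56196087 -0.16359624  0.23595669] [[0.996, 0.086, 0.029], [0.091, -0.949, -0.301], [0.001, 0.303, -0.953]]
```

View pics/w1.png

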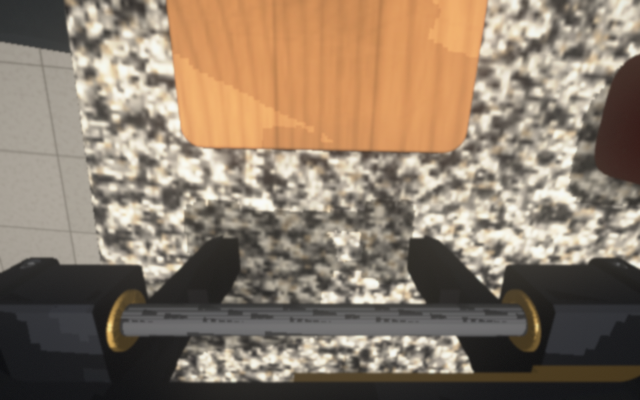

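The wrist view shows the board's near end from (205,148) to (450,152), between the two open fingers. Its left edge runs (169,20)–(181,130) and its right edge (486,20)–(470,125).

```bash
python3 - <<'E'
from h import *
s=pickle.load(open('pics/w1.pkl','rb'))
f=lambda u,v:px(s,u,v,.017)[:2]
a,b=f(205,148),f(450,152.5); print('end',a,b,'yaw',np.arctan2(*(b-a)[::-1]))
for (p,q) in(((169,20),(181,130)),((486,20),(470,125))):
    A,B=f(*p),f(*q); print('side',A,B,'yaw',np.arctan2(-(A-B)[0],(A-B)[1]))
E
```

```text
end [ 0.48251015 -0.20605296] [ 0.65488841 -0.19352648] yaw 0.07254106471382546
side [ 0.46197569 -0.12741495] [ 0.46628806 -0.19501987] yaw 0.06370145443166661
side [ 0.65951257 -0.10931222] [ 0.66453977 -0.17351695] yaw 0.07813995732115603
```

step_arm:
  steps:
    - [[0,-0.2,3],[0,0,0]]
    - [[0,0,3],[0,0,0]]
    - [[0.2,0,1.6],[0,0,0]]
    - [[0.5,0,0.6],[0,0,0]]
    - [[0,0,0],[0,0,0]]
    - [[0,0,0],[0,0,0]]

```text
clock: 4.12
tool_pos: [0.5668, -0.2357, 0.0268]
eef_rot: [0.674, 0.739, 0.0, 0.001]
contact_force: [0.2, -0.5, 0.4]
opening: 1.003
finger_force: 0.0
```

step_arm:
  steps:
    - [[0.5,0,0],[0,0,0]]
    - [[0.5,0,0],[0,0,0]]
    - [[0.5,0,0],[0,0,0]]
    - [[0.5,0,0],[0,0,0]]
    - [[0.5,0,0],[0,0,0]]
    - [[0.5,0,0],[0,0,0]]
    - [[0,0,0],[0,0,0]]

```text
clock: 5.0
tool_pos: [0.5634, -0.2058, 0.0257]
eef_rot: [0.674, 0.739, -0.0, 0.0]
contact_force: [2.2, -2.9, -1.4]
opening: 1.0
finger_force: 1.3
```

```bash
python3 - <<'E'
from h import *
go([.5604,-.1988,.025],1.664)
E
```

```text
t 5.0 pos [ 0.5634 -0.2058  0.0257] q [ 0.44  1.01 -0.29  1.77  0.59  0.46 -0.17] F [ 2.2 -2.9 -1.4] M [-0.57 -0.24 -0.18]
shift cm [ 0.73 -0.23  0.07] turn deg [ 0.01  0.03 -0.06]
```

step_arm:
  steps:
    - [[0.5,0,0],[0,0,0]]
    - [[0.5,0,0],[0,0,0]]
    - [[0.5,0,0],[0,0,0]]
    - [[0.5,0,0],[0,0,0]]
    - [[0.5,0,0],[0,0,0]]
    - [[0.5,0,0],[0,0,0]]
    - [[0.5,0,0],[0,0,0]]
    - [[0.5,0,0],[0,0,0]]
    - [[0.3,0,0],[0,0,0]]
    - [[0,0,0],[0,0,0]]

```text
clock: 6.25
tool_pos: [0.5592, -0.1619, 0.0257]
eef_rot: [0.674, 0.739, 0.0, -0.0]
contact_force: [-0.3, -3.6, 1.8]
opening: 1.004
finger_force: 1.3
```

```bash
python3 - <<'E'
from h import *
go([.5616,-.146,.025],1.664)
s=snap('wrist','w2')
a=snap('scene','s2')['img'][170:270,240:380,::-1]
b=snap('side','d2')['img'][185:265,270:382,::-1]
k=lambda i:cv2.resize(i,(400,286),interpolation=cv2.INTER_CUBIC)
cv2.imwrite('pics/m2.png',np.vstack([np.hstack([k(a),k(b)]),cv2.resize(s['img'][:230,:,::-1],(800,288))]))
E
```

```text
t 6.25 pos [ 0.5592 -0.1619  0.0257] q [ 0.35  0.99 -0.26  1.82  0.58  0.41 -0.24] F [-0.3 -3.6  1.8] M [-0.57 -0.14  0.03]
shift cm [1.56 0.38 0.07] turn deg [-0.   -0.05 -0.02]
```

View pics/m2.png

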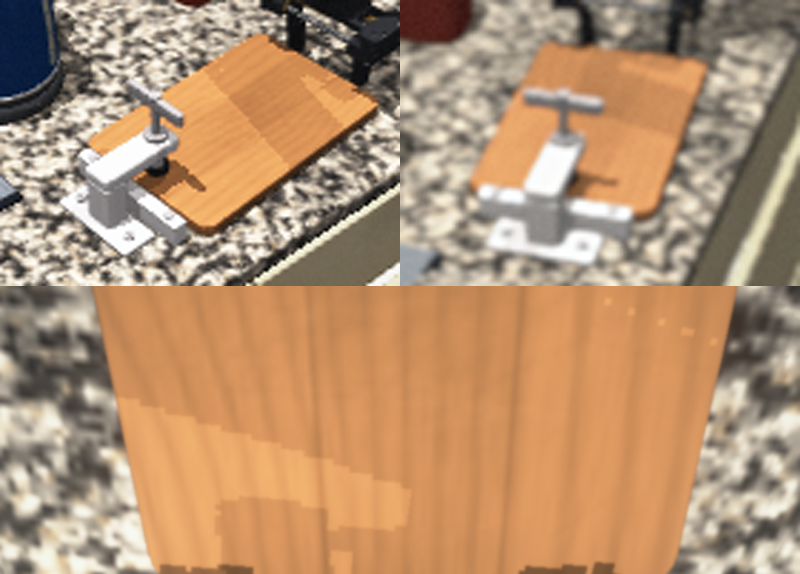

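The board is squared to the fingers and nearly at the fence, whose rail end is around (175,225) in the top-left panel. From here I push slowly and watch the force.

step_arm:
  steps:
    - [[0.3,0,0],[0,0,0]]
    - [[0.3,0,0],[0,0,0]]
    - [[0.2,0,0],[0,0,0]]
    - [[0.2,0,0],[0,0,0]]
    - [[0,0,0],[0,0,0]]

```text
clock: 7.02
tool_pos: [0.5583, -0.153, 0.0257]
eef_rot: [0.674, 0.739, -0.0, 0.0]
contact_force: [1.1, -4.7, 1.2]
opening: 1.003
finger_force: 2.1
```

step_arm:
  steps:
    - [[0.1,0,0],[0,0,0]]
    - [[0.1,0,0],[0,0,0]]
    - [[0.1,0,0],[0,0,0]]

```text
clock: 7.4
tool_pos: [0.558, -0.1527, 0.0258]
eef_rot: [0.674, 0.738, -0.001, 0.001]
contact_force: [1.4, -9.2, 0.7]
opening: 0.998
finger_force: 4.9
```

step_arm:
  steps:
    - [[0.1,0,0],[0,0,0]]
    - [[0.1,0,0],[0,0,0]]
    - [[0,0,0],[0,0,0]]

```text
clock: 7.78
tool_pos: [0.5575, -0.1525, 0.0258]
eef_rot: [0.675, 0.738, -0.002, 0.002]
contact_force: [1.0, -11.1, -0.6]
opening: 1.0
finger_force: 5.8
```

```bash
python3 - <<'E'
from h import *
go([.5616,-.146,.025],1.664)
a=snap('scene','s3')['img'][190:270,250:330,::-1]
b=snap('side','d3')['img'][200:265,280:345,::-1]
k=lambda i:cv2.resize(i,(400,400),interpolation=cv2.INTER_CUBIC)
cv2.imwrite('pics/m3.png',np.hstack([k(a),k(b)]))
E
```

```text
t 7.775 pos [ 0.5575 -0.1525  0.0258] q [ 0.33  0.99 -0.25  1.84  0.58  0.39 -0.27] F [  1.  -11.1  -0.6] M [-2.42 -0.43  0.06]
shift cm [0.61 0.47 0.08] turn deg [-0.07  0.33 -0.24]
```

View pics/m3.png

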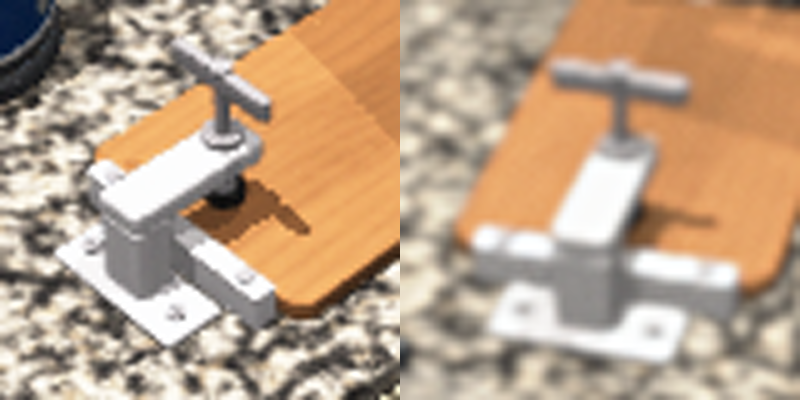

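Both sides look flush: the rail ends at (100,165) and (275,320) sit against the board, and the near-zero z moment fits even contact. Now I back off, lift and go over the handle.

step_arm:
  steps:
    - [[0.2,0,0],[0,0,0]]
    - [[0,0,0],[0,0,0]]
    - [[-0.7,0,0],[0,0,0]]
    - [[-1.5,0,0],[0,0,0]]
    - [[-2,0,0],[0,0,0]]
    - [[0,0,-4],[0,0,0]]
    - [[0,0,-5],[0,0,0]]
    - [[0,0,-5],[0,0,0]]
    - [[0,0,-5],[0,0,0]]
    - [[0,0,-3],[0,0,0]]

```text
clock: 9.12
tool_pos: [0.5625, -0.1868, 0.2484]
eef_rot: [0.673, 0.74, 0.002, 0.001]
contact_force: [0.6, 0.5, 0.4]
opening: 0.996
finger_force: 0.0
```

step_arm:
  steps:
    - [[4,0,0],[0,0,0]]
    - [[4,0,0],[0,0,0]]
    - [[4,0,0],[0,0,0]]
    - [[4,0,0],[0,0,0]]
    - [[4,0,0],[0,0,0]]
    - [[4,0,0],[0,0,0]]
    - [[4,0,0],[0,0,0]]
    - [[4,0,0],[0,0,0]]

```text
clock: 10.12
tool_pos: [0.5315, 0.133, 0.2457]
eef_rot: [0.673, 0.74, 0.0, -0.001]
contact_force: [0.1, -0.3, -0.1]
opening: 0.998
finger_force: 0.0
```

step_arm:
  steps:
    - [[0,0,0],[0,0,-10]]
    - [[0,0,0],[0,0,-10]]
    - [[0,0,0],[0,0,-10]]
    - [[0,0,0],[0,0,-10]]
    - [[0,0,0],[0,0,-10]]
    - [[0,0,0],[0,0,-10]]
    - [[0,0,0],[0,0,-10]]
    - [[0,0,0],[0,0,-10]]
    - [[0,0,0],[0,0,-10]]
    - [[0,0,0],[0,0,0]]
    - [[0,0,0],[0,0,0]]

```text
clock: 11.5
tool_pos: [0.5319, 0.1312, 0.2457]
eef_rot: [-0.045, 0.999, 0.0, -0.0]
contact_force: [0.9, 0.1, -0.3]
opening: 1.0
finger_force: 0.0
```

```bash
python3 - <<'E'
from h import *
go([.5297,.131,.125],3.23)
s=snap('wrist','w3'); print(s['position'],rot(s).round(3).tolist(),'pred handle',proj(s,[.5297,.131,.125]))
E
```

```text
t 11.5 pos [0.5319 0.1312 0.2457] q [ 0.18  0.73 -0.89  1.79  0.69  0.96  0.66] F [ 0.9  0.1 -0.3] M [ 0.05 -0.18 -0.03]
shift cm [ 0.22 -0.   12.07] turn deg [ 0.04 -0.01  0.09]
[0.45362369 0.12450588 0.37285438] [[-0.089, 0.95, 0.3], [0.996, 0.085, 0.028], [0.001, 0.302, -0.953]] pred handle (np.float64(322.6463379548247), np.float64(192.38040848315728))
```

View pics/w3.png

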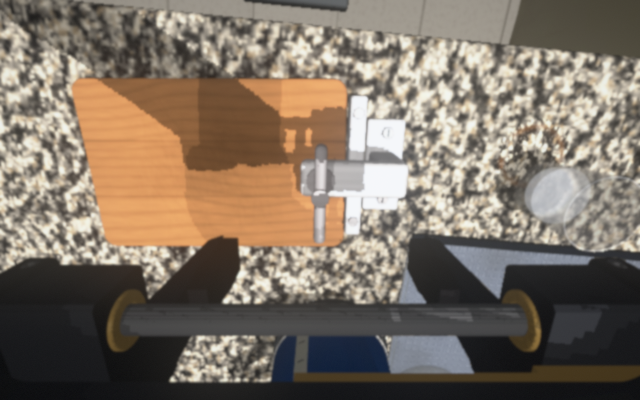

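The wrist view shows the bar from (321,145) to (320,242), centred at about (320.5,193) and almost parallel to the fence face at column 349. The board end is flush on that face, and the glass is clear at (560,195).

```bash
python3 - <<'E'
from h import *
s=pickle.load(open('pics/w3.pkl','rb'))
A,B,C=px(s,321,147,.134),px(s,320,241,.134),px(s,320.5,193.5,.134)
print('bar',A,B,C,'yaw',np.arctan2(*(B-A)[1::-1]))
F,G=px(s,351.5,97,.03),px(s,347,235,.03); print('fence face',F,G,'yaw',np.arctan2(*(G-F)[1::-1]))
E1,E2=px(s,347,92,.017),px(s,346,235,.017); print('board end',E1,E2)
g=pickle.load(open('pics/s3.pkl','rb'))
for h in(.125,.084,.06,.05,.04,.03,.025,.02): u,v=proj(g,[.5297,.131,h]); print(h,((np.array([u-250,v-190])+.5)*5).round(1))
E
```

```text
bar [0.49078523 0.1262838  0.134     ] [0.56987926 0.1323397  0.134     ] [0.52802757 0.12913101 0.134     ] yaw 0.07641673646425502
fence face [0.45180168 0.15438586 0.03      ] [0.6097012  0.16742585 0.03      ] yaw 0.08239715889467096
board end [0.44702644 0.15005488 0.017     ] [0.61572999 0.16780924 0.017     ]
0.125 [218.1  81.2]
0.084 [219.7 132.4]
0.06 [220.7 161.5]
0.05 [221.  173.4]
0.04 [221.4 185.2]
0.03 [221.8 196.9]
0.025 [222.  202.7]
0.02 [222.1 208.5]
```

step_arm:
  steps:
    - [[0.35,-0.1,3],[0,0,0]]
    - [[0,0,3],[0,0,0]]
    - [[0,0,3],[0,0,0]]
    - [[0,0,2],[0,0,0]]
    - [[0,0,1],[0,0,0]]
    - [[0,0,0],[0,0,0]]
    - [[0,0,0],[0,0,0]]

```text
clock: 12.42
tool_pos: [0.5292, 0.13, 0.1265]
eef_rot: [-0.046, 0.999, 0.0, 0.001]
contact_force: [-0.5, -0.8, 0.6]
opening: 0.997
finger_force: 0.0
```

step_arm:
  steps:
    - [[0,0,0],[0,0,0]]
    - [[0,0,0],[0,0,0]]
    - [[0,0,0],[0,0,0]]
    - [[0,0,0],[0,0,0]]
    - [[0,0,0],[0,0,0]]
    - [[0,0,0],[0,0,0]]
    - [[0,0,0],[0,0,0]]
    - [[0,0,0],[0,0,0]]
  claw: -1
  grip_force: 50

```text
clock: 13.42
tool_pos: [0.5288, 0.1282, 0.1256]
eef_rot: [-0.046, 0.999, -0.001, -0.0]
contact_force: [1.7, -6.4, 2.9]
opening: 0.116
finger_force: 3.2
```

```bash
cat >> h.py <<'E'
def feel(n=4):
    F=[];M=[];
    for i in range(n):
        st=sensors.get_state();F.append(st['contact_force']);M.append(st['moment']); vision.snapshot('wrist')
    x=R.from_quat(st['eef_rot']).as_matrix()[:,0]; P=np.array(st['tool_pos'])
    print('t',st['clock'],'pos',P.round(4),'a',np.arctan2(x[1],x[0]).round(4),'q',np.round(st['q'],2),'open',round(st['opening'],3),'\nF',np.mean(F,0).round(2),'M',np.mean(M,0).round(3),'Mz',np.round(np.array(M)[:,2],3))
E
python3 - <<'E'
from h import *
feel()
E
```

```text
t 13.575 pos [0.5288 0.1282 0.1256] a -3.051 q [ 0.1   0.89 -0.74  1.9   0.9   0.73  0.48] open 0.109 
F [ 0.5  -4.23  2.17] M [-0.85  -0.278 -0.147] Mz [-0.037 -0.146 -0.203 -0.201]
```

step_arm:
  steps:
    - [[0,-0.2,0],[0,0,0]]
    - [[0,0,0],[0,0,0]]
    - [[0,0,0],[0,0,0]]

```text
clock: 14.0
tool_pos: [0.5288, 0.1281, 0.1257]
eef_rot: [-0.046, 0.999, 0.0, -0.0]
contact_force: [-0.0, -0.0, -0.7]
opening: 0.105
finger_force: 49.9
```

```bash
python3 - <<'E'
from h import *
feel()
print(sensors.get_state()['finger_force'])
E
```

```text
t 14.15 pos [0.5288 0.1281 0.1256] a -3.0489 q [ 0.1   0.89 -0.74  1.9   0.9   0.73  0.48] open 0.106 
F [ 0.37 -0.03 -1.28] M [-0.049 -0.187 -0.234] Mz [-0.266 -0.212 -0.252 -0.206]
49.93355309357867
```

step_arm:
  steps:
    - [[0,0,0],[0,0,5]]
    - [[0,0,0],[0,0,5]]
    - [[0,0,0],[0,0,5]]
    - [[0,0,0],[0,0,5]]
    - [[0,0,0],[0,0,5]]

```text
clock: 14.82
tool_pos: [0.529, 0.1294, 0.1257]
eef_rot: [0.171, 0.985, 0.001, 0.0]
contact_force: [0.8, 1.7, -3.5]
opening: 0.107
finger_force: 50.1
```

```bash
python3 - <<'E'
from h import *
feel()
E
```

```text
t 14.975 pos [0.529  0.1294 0.1257] a 2.8011 q [ 0.05  0.86 -0.64  1.91  0.82  0.66  0.12] open 0.11 
F [ 1.07  3.22 -4.79] M [ 0.57  -0.361  0.153] Mz [0.242 0.145 0.125 0.103]
```

step_arm:
  steps:
    - [[0,0,0],[0,0,5]]
    - [[0,0,0],[0,0,5]]
    - [[0,0,0],[0,0,5]]

```text
clock: 15.4
tool_pos: [0.5294, 0.1301, 0.1257]
eef_rot: [0.298, 0.955, 0.002, 0.0]
contact_force: [2.2, 6.3, -7.7]
opening: 0.109
finger_force: 50.2
```

```bash
python3 - <<'E'
from h import *
feel()
E
```

```text
t 15.55 pos [0.5294 0.1301 0.1257] a 2.539 q [ 0.01  0.84 -0.57  1.91  0.76  0.62 -0.08] open 0.106 
F [ 2.11  5.76 -7.58] M [ 1.089 -0.574  0.191] Mz [0.191 0.247 0.179 0.146]
```

step_arm:
  steps:
    - [[0.05,0.15,0.2],[0,0,5]]
    - [[0,0.05,0],[0,0,5]]
    - [[0,0.03,0],[0,0,5]]
    - [[0,0.03,0],[0,0,0]]

```text
clock: 16.1
tool_pos: [0.5301, 0.1308, 0.1255]
eef_rot: [0.419, 0.908, 0.0, 0.001]
contact_force: [-2.7, 0.6, 12.7]
opening: 0.108
finger_force: 50.0
```

```bash
python3 - <<'E'
from h import *
feel(8)
E
```

```text
t 16.45 pos [0.53   0.1308 0.1255] a 2.2765 q [-0.03  0.83 -0.5   1.91  0.69  0.59 -0.29] open 0.101 
F [-2.76  0.99 12.48] M [0.125 0.516 0.103] Mz [0.128 0.082 0.073 0.105 0.117 0.058 0.103 0.16 ]
```

step_arm:
  steps:
    - [[0,0.03,0],[0,0,5]]
    - [[0,0.03,0],[0,0,5]]
    - [[0,0,0],[0,0,0]]

```text
clock: 16.88
tool_pos: [0.5305, 0.1311, 0.1255]
eef_rot: [0.497, 0.868, 0.001, 0.001]
contact_force: [-3.3, 0.6, 12.5]
opening: 0.108
finger_force: 50.0
```

```bash
python3 - <<'E'
from h import *
feel(8)
a=snap('scene','s4')['img'][205:255,270:320,::-1]
b=pickle.load(open('pics/s3.pkl','rb'))['img'][205:255,270:320,::-1]
k=lambda i:cv2.resize(i,(400,400),interpolation=cv2.INTER_CUBIC)
cv2.imwrite('pics/m4.png',np.hstack([k(b),k(a)]))
E
```

```text
t 17.225 pos [0.5305 0.1311 0.1255] a 2.1019 q [-0.06  0.82 -0.46  1.91  0.64  0.57 -0.41] open 0.105 
F [-2.56  0.69 12.63] M [0.123 0.524 0.134] Mz [0.157 0.125 0.145 0.115 0.154 0.099 0.145 0.132]
```

View pics/m4.png

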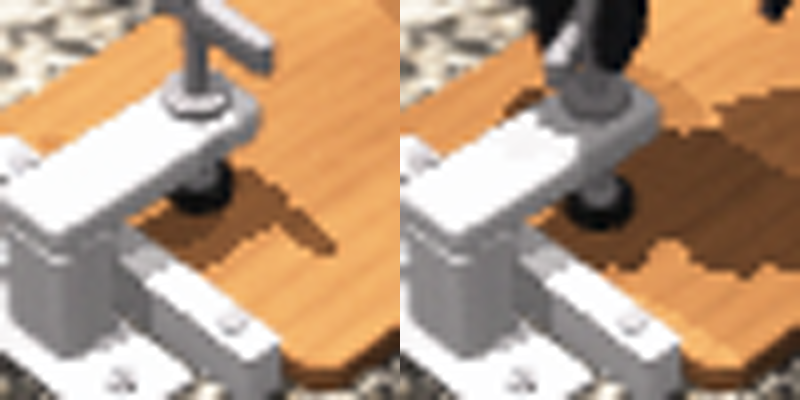

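The foot (now at (598,228) in the right half) has come down about 9 mm. A gap of a few mm to the board remains.

```bash
python3 - <<'E'
from h import *
g=pickle.load(open('pics/s4.pkl','rb')); ax=np.array([.531,.1295])
d=np.array(g['position'])[:2]-ax; d/=np.linalg.norm(d)
for h in(.017,.02,.025,.03,.035):
    v=max(proj(g,[*(ax+.014*np.array([np.cos(t),np.sin(t)])),h])[1] for t in np.linspace(0,6.28,60)); print(h,round((v-205+.5)*8,1))
print(((np.array(proj(g,[*ax,.084]))-[270,205]+.5)*8).round(1))
E
```

```text
0.017 240.5
0.02 235.0
0.025 225.7
0.03 216.4
0.035 207.1
[192.6  88.5]
```

step_arm:
  steps:
    - [[0,0.03,-0.12],[0,0,5]]
    - [[0,0.03,0],[0,0,5]]
    - [[0,0,0],[0,0,0]]

```text
clock: 17.7
tool_pos: [0.531, 0.1314, 0.1256]
eef_rot: [0.57, 0.821, 0.0, 0.0]
contact_force: [-1.6, 1.6, 4.0]
opening: 0.106
finger_force: 50.0
```

```bash
python3 - <<'E'
from h import *
feel(8)
E
```

```text
t 18.05 pos [0.5311 0.1314 0.1256] a 1.9278 q [-0.08  0.81 -0.41  1.9   0.59  0.55 -0.54] open 0.106 
F [-1.7   2.39  5.85] M [0.402 0.245 0.117] Mz [0.082 0.136 0.098 0.133 0.118 0.116 0.114 0.135]
```

step_arm:
  steps:
    - [[0,0.03,-0.05],[0,0,5]]
    - [[0,0.03,0],[0,0,5]]
    - [[0,0,0],[0,0,0]]

```text
clock: 18.48
tool_pos: [0.5316, 0.1315, 0.1256]
eef_rot: [0.64, 0.769, 0.0, -0.0]
contact_force: [-1.5, 3.0, 2.8]
opening: 0.103
finger_force: 50.0
```

```bash
python3 - <<'E'
from h import *
feel(8)
E
```

```text
t 18.825 pos [0.5316 0.1315 0.1256] a 1.7516 q [-0.11  0.81 -0.37  1.9   0.54  0.53 -0.66] open 0.109 
F [-1.37  4.    3.65] M [0.751 0.183 0.131] Mz [0.148 0.114 0.155 0.12  0.13  0.129 0.109 0.144]
```

step_arm:
  steps:
    - [[0,0.03,0],[0,0,5]]
    - [[0,0.03,0],[0,0,5]]
    - [[0,0,0],[0,0,0]]

```text
clock: 19.25
tool_pos: [0.5322, 0.1315, 0.1256]
eef_rot: [0.705, 0.709, 0.0, -0.0]
contact_force: [-2.2, 5.7, 4.6]
opening: 0.107
finger_force: 50.0
```

```bash
python3 - <<'E'
from h import *
feel(8)
E
```

```text
t 19.6 pos [0.5322 0.1316 0.1256] a 1.578 q [-0.14  0.8  -0.32  1.9   0.48  0.51 -0.78] open 0.105 
F [-1.86  5.02  4.36] M [0.974 0.321 0.114] Mz [0.105 0.148 0.119 0.066 0.155 0.125 0.068 0.125]
```

step_arm:
  steps:
    - [[0,0.03,0],[0,0,5]]
    - [[0,0.03,0],[0,0,5]]
    - [[0,0,0],[0,0,0]]

```text
clock: 20.02
tool_pos: [0.5328, 0.1315, 0.1256]
eef_rot: [0.764, 0.646, 0.0, -0.0]
contact_force: [-2.3, 5.5, 5.0]
opening: 0.107
finger_force: 50.0
```

```bash
python3 - <<'E'
from h import *
feel(8)
E
```

```text
t 20.375 pos [0.5328 0.1315 0.1256] a 1.4044 q [-0.16  0.8  -0.28  1.9   0.42  0.5  -0.9 ] open 0.105 
F [-2.09  5.05  4.67] M [0.995 0.348 0.167] Mz [0.169 0.125 0.218 0.137 0.19  0.171 0.182 0.143]
```

step_arm:
  steps:
    - [[0,0.03,0],[0,0,5]]
    - [[0,0.03,0],[0,0,5]]
    - [[0,0,0],[0,0,0]]

```text
clock: 20.8
tool_pos: [0.5333, 0.1313, 0.1256]
eef_rot: [0.817, 0.577, 0.0, -0.0]
contact_force: [-0.7, 5.5, 4.1]
opening: 0.107
finger_force: 50.1
```

```bash
python3 - <<'E'
from h import *
feel(10)
E
```

```text
t 21.25 pos [0.5333 0.1314 0.1256] a 1.2307 q [-0.19  0.79 -0.23  1.9   0.36  0.48 -1.01] open 0.107 
F [-1.76  4.98  4.97] M [1.029 0.362 0.207] Mz [0.197 0.189 0.212 0.194 0.235 0.204 0.212 0.163 0.268 0.192]
```

step_arm:
  steps:
    - [[0,0.03,0],[0,0,4]]
    - [[0,0.02,0],[0,0,4]]
    - [[0,0,0],[0,0,0]]

```text
clock: 21.68
tool_pos: [0.5337, 0.1311, 0.1256]
eef_rot: [0.855, 0.519, 0.0, -0.0]
contact_force: [-1.7, 5.9, 4.8]
opening: 0.102
finger_force: 50.2
```

```bash
python3 - <<'E'
from h import *
feel(14)
E
```

```text
t 22.325 pos [0.5338 0.1311 0.1256] a 1.0915 q [-0.21  0.79 -0.2   1.9   0.31  0.48 -1.1 ] open 0.106 
F [-1.58  5.27  4.9 ] M [1.063 0.366 0.288] Mz [0.264 0.251 0.265 0.296 0.345 0.223 0.28  0.327 0.357 0.284 0.29  0.271
 0.323 0.254]
```

The moment rose from about 0.12 N m free to 0.288 N m. That puts the handle roughly 0.45 rad past touch, or about 18 N. I relax the side load and let go.

step_arm:
  steps:
    - [[0.1,-0.1,-0.04],[0,0,0]]
    - [[0,0,0],[0,0,0]]

```text
clock: 22.62
tool_pos: [0.5337, 0.1312, 0.1256]
eef_rot: [0.856, 0.518, -0.0, 0.0]
contact_force: [0.8, 3.4, 0.9]
opening: 0.11
finger_force: 50.2
```

```bash
python3 - <<'E'
from h import *
feel(8)
E
```

```text
t 22.975 pos [0.5337 0.1312 0.1257] a 1.0868 q [-0.21  0.79 -0.19  1.9   0.3   0.48 -1.1 ] open 0.107 
F [ 0.99  1.79 -0.19] M [ 0.415 -0.211  0.351] Mz [0.363 0.32  0.37  0.38  0.362 0.35  0.311 0.357]
```

step_arm:
  steps:
    - [[0,0,0],[0,0,0]]
    - [[0,0,0],[0,0,0]]
    - [[0,0,0],[0,0,0]]
    - [[0,0,0],[0,0,0]]
    - [[0,0,0],[0,0,0]]
    - [[0,0,0],[0,0,0]]
    - [[0,0,0],[0,0,0]]
    - [[0,0,0],[0,0,0]]
  claw: 1

```text
clock: 24.02
tool_pos: [0.5335, 0.1318, 0.1258]
eef_rot: [0.856, 0.517, -0.0, 0.0]
contact_force: [-0.3, 0.2, -0.0]
opening: 0.986
finger_force: 0.0
```

step_arm:
  steps:
    - [[0,0,-1],[0,0,0]]
    - [[0,0,-2],[0,0,0]]
    - [[0,0,-4],[0,0,0]]
    - [[0,0,-4],[0,0,0]]
    - [[0,0,0],[0,0,0]]
    - [[0,0,0],[0,0,0]]

```text
clock: 24.78
tool_pos: [0.5331, 0.1316, 0.2358]
eef_rot: [0.856, 0.517, -0.0, 0.0]
contact_force: [0.7, -0.0, -0.7]
opening: 0.999
finger_force: 0.0
```

```bash
python3 - <<'E'
from h import *
feel(2)
a=snap('scene','s5')['img'][205:255,270:320,::-1]
w=snap('wrist','w5')['img'][:,:,::-1]
cv2.imwrite('pics/m5.png',np.hstack([cv2.resize(a,(300,300),interpolation=cv2.INTER_CUBIC),cv2.resize(w,(480,300))]))
E
```

```text
t 24.825 pos [0.5328 0.1315 0.2352] a 1.0871 q [-0.16  0.63 -0.27  1.82  0.23  0.73 -1.04] open 0.999 
F [ 0.16 -0.34 -0.69] M [-0.032  0.014 -0.01 ] Mz [ 0.003 -0.024]
```

View pics/m5.png

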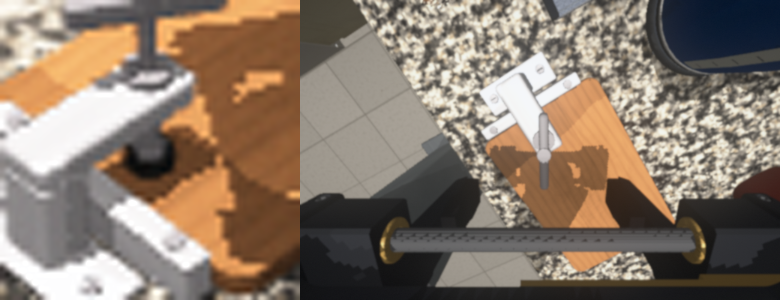

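The foot at (150,165) in the left panel rests on the board and the end is flush on the fence. The bar stayed where it was left and the gripper is clear. Touch came between 1.58 and 1.40 rad of tool yaw, which means about 12–20 N of press.

```bash
python3 -c "
from plant import finish_job
print(finish_job())"
```

```text
the job is handed in; nothing more can be done
None
```

The job is handed in, with no verdict shown: the board is flush on the fence, the clamp is tightened to an estimated 12–20 N (from the felt torque and turn past touch), the handle is released, and the arm never went near the mug, tin or glass.

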